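# Lift the casserole lid with the lid lifter

### The job

The casserole's lid is too hot to touch: take the lid lifter out of its stand, pass its curved hook through the ring on the lid, lift the lid off and set it down flat and gently in the middle of the cork trivet. Then draw the hook out of the ring and hang the lifter back in its stand as it was. Never touch the lid with the fingers, and leave the casserole and the things around it where they are.

Things in the scene. Friction and masses are not known exactly. Their poses are not given: they have to be found in the camera images.
- lifter: Lid lifter, 0.16 kg: straight steel shank with a wooden T-handle above and a C-hook of 6 mm round bar below. Origin: centre of the hook's curl (20 mm to the bar's centre line, 46 mm across outside). z runs up the shank, which lies on the z axis from z = 34 mm up; the hook's plane is x-z. As it hangs in its stand z is up and its axes are the stand's.
- hook_low (a point): Lowest point of the hook's bar (centre line), 20 mm below the centre of the curl, on the shank's axis: the load hangs here. From the shank the bar curls over the +x side, through this point, and up the -x side to the tip.
- hook_tip (a point): Tip of the hook (centre of its round end), at x = -19.9, z = +1.7 mm from the centre of the curl. The hook is open only between this tip and the shank.
- lifter_handle (a point): Middle of the wooden T-handle, 105 mm above the centre of the curl; axes of the lifter. The handle is 110 mm long in x, 22 mm thick in y, 26 mm tall in z. Pinch it here from above, fingers closing along y.
- stand: Stand of the lifter, fixed: wooden base board (150 in x, 84 in y, 14 mm thick) with two frames of 7 mm steel wire, upright at x = -42 and +42 mm, 60 mm wide in y, 77 mm clear between them for the hook. Each is bent at the top into a saddle for an end of the T-handle: floor at 132 mm, cheeks up to 156 mm, 26 mm clear at the floor, flaring to 35 mm. Origin: middle of its underside.
- stand_seat (a point): Where the middle of the T-handle lies when the lifter hangs in its stand: 145 mm above the stand's underside; axes of the stand. The lifter starts with the hook's tip towards the stand's -x.
- lid: Round dark iron lid, 166 mm across, about 0.45 kg, loose. Origin: middle of its underside, z up. Below: a skirt 146 mm across, 8 mm tall, inside the casserole's mouth with 3 mm of play. Flange from 8 to 12 mm, then a shallow dome up to a flat boss, 60 mm across, at 20 mm height, on which the ring stands.
- ring_top (a point): Top of the rigid upright steel ring (8 mm bar) on the lid: centre of the bar, 48 mm above the lid's underside; axes of the lid. The ring stands in the y-z plane, open along x; opening 32 mm wide low down, narrowing to a rounded top, 24 mm high in the middle. An upright hook is too tall to slide in: with its tip tilted down 30 to 35 degrees it goes under the bar, then swings up about it.
- pot: Low dark iron casserole, 160 mm across, 75 mm tall, 2.2 kg, loose, with a lug handle on either side (208 mm over the lugs, along its y, at 61 mm height). Origin: middle of its underside, z up. The closed lid's underside is 67 mm above this origin.
- trivet: Round cork trivet, 184 mm across, 10 mm thick, fixed. Origin: middle of its underside.
- salt_shaker: Bystander: salt shaker, 44 mm across, 90 mm tall. Origin: middle of its underside.
- pepper_jar: Bystander: glass spice jar with dark grey filling and black cap, 41 mm across, 91 mm tall. Origin: middle of its underside.
- paprika_jar: Bystander: glass spice jar with reddish filling and black cap, 41 mm across, 91 mm tall. Origin: middle of its underside.
Things that resemble listed ones, but are neither listed nor needed, are in the scene too. There is more than one size of the lifter; the job needs the larger. Leave any white look-alike of the lid alone.

How it is judged (in metres and radians):
On the way, in this order (a step that is already met when the one before it is completed fails the run):
1. The lid hangs from the hook, clear of the casserole: its underside is at least 20 mm above its closed height, the ring's top bar within the curl of the hook (z of lid in the frame of pot above 0.087 m and distance between ring_top and lifter below 0.018 m), for 0.2 s.
2. The lid lies level on the trivet, its middle within 25 mm of the trivet's, and the hook is out of the ring (curl at least 35 mm from the ring's top bar) (horizontal distance between lid and trivet below 0.025 m and height (world z) of lid below 0.014 m and angle between lid's own z axis and vertical below 0.06 rad and distance between ring_top and lifter above 0.035 m), for 0.2 s.
At the end, for the whole second after the job is handed in: The lid lies at rest and level (within 0.06 rad) on the trivet, its middle within 25 mm of the trivet's; the lifter hangs at rest in its stand, both ends of its handle down in the saddles (handle middle within 22 mm of its seat and within 5 mm of its seated height) (horizontal distance between lid and trivet below 0.025 m and height (world z) of lid between 0.006 and 0.014 m and angle between lid's own z axis and vertical below 0.06 rad and linear speed of lid below 0.02 m/s and distance between lifter_handle and stand_seat below 0.022 m and height (world z) of lifter_handle between 0.14 and 0.15 m and angle between lifter's own z axis and vertical below 0.15 rad and angle between the x axis of lifter and the x axis of stand, either way round below 0.2 rad and linear speed of lifter below 0.03 m/s); the robot touches nothing.
It fails at once if the fingers touch the lid (contact force between the fingers and lid above 1 N).
It fails at once if the lid is dropped or flung (faster than 0.5 m/s) (linear speed of lid above 0.5 m/s).
It fails at once if the lid is tipped by more than 0.6 rad (angle between lid's own z axis and vertical above 0.6 rad).
It fails at once if the casserole is shifted by more than 30 mm (distance of pot from where it was at the start of the episode above 0.03 m).
It fails at once if a bystander is shifted by more than 30 mm (distance of any of salt_shaker, pepper_jar, paprika_jar from where it was at the start of the episode above 0.03 m).
It also fails if it takes over 69 s, if anything falls off the work surface, if the arm or the gripper's body presses on something with over 40 N, if the wrist force passes 120 N, or if a joint passes its speed limit or range.

### The arm

A 6-joint arm with a two-finger parallel gripper is mounted at the origin on the work surface; the furniture and walls round the work are solid. World frame = base frame: x ahead of the robot, y to its left, z up, the work surface at z = 0. Lengths are in mm, angles in rad, forces in N, time in s.
With the tool pointing down it reaches from about 300 to 850 mm from the base axis. Payload 4.2 kg.
Tool frame: the origin (TCP) lies at the very end of the fingers, on their centre line; the grasp point (between the pads) lies 19 mm behind it (grip_depth is the distance from the TCP to the grasp point, in mm); z points along the fingers, y is the line along which they close (so a half turn about z gives the same grasp; the last joint's range is limited). The gripper opens to 91 mm and grips with 3 to 60 N. Pads are 32 mm wide; open, the fingers measure 118 mm over their backs; the gripper's body (76 mm by 178 mm) begins 60 mm behind the grasp point.
Start: joints at [1.296, 0.32, 1.565, -0, 1.257, -0.02], TCP at [144.932, 556.454, 182.176] pointing down, gripper open.
Joint ranges: [-3.11, 3.11], [-0.84, 2.01], [0.21, 2.61], [-1.34, 4.49], [0.05, 2.63], [-2.56, 2.56]. Speed limits (rad/s): [2.57, 2.57, 3.14, 3.14, 3.14, 3.14].

### API

Orientations are given as a unit quaternion [w, x, y, z].
In Python, from plant import move_ptp, move_straight, move_j, grip, sleep, ik, get_image, MotionError, sign_off, read_time, read_joint_pos, read_dq, read_joint_efforts, read_tcp_pos, read_ee_rot, read_ft_force, read_torque, read_opening, read_finger_force, grip_depth gives the robot as it stands. The module is installed in compiled form; this text tells all that it offers. Calls block until the motion is done:
- move_ptp(position, orientation): joint-space move of the TCP to a pose.
- move_straight(position, feed=150, frame=None): straight line of the TCP; frame=None keeps the orientation; feed is the mean speed in mm/s.
- move_j(angles): joint-space move.
- grip(opening, grasp_force=None): opening from 0.0 (shut) to 1.0 (fully open); grasp_force is the grip in N (None keeps the last); returns when the fingers have stopped.
- sleep(seconds).
- ik(position, orientation): joint angles nearest the present ones, or None.
- get_image(name): name is "side" or "top"; returns a dict with "image" (480x640x3 uint8, red, green, blue), "vertical_fov" (degrees; the focal length in pixels is half the picture's height over the tangent of half this angle, whatever the lens; pixels are square), "cx", "cy" (the principal point, pixels), "k1" (the pictures are not rectified: a ray, as slopes to the right and down, at radius r is drawn at 1 + k1 r^2 times it, then the intrinsics apply), "xyz" and "orientation" of the camera in the world. Camera axes: x right, y down, z forward; pixel columns grow to the right and rows downward; lengths in mm; the calibration is good to about 2 mm. A picture is of the moment at which its call begins. There is no depth.
A pose or a line that the arm cannot do raises MotionError and nothing moves.
- sign_off(): hands the job in; it is judged then, once.
Readings, each from a call of its own:
- read_time(): time.
- read_joint_pos(): joint angles.
- read_dq(): joint speeds.
- read_joint_efforts(): joint torques, N m.
- read_tcp_pos(): TCP position.
- read_ee_rot(): TCP orientation.
- read_ft_force(): force on the tool from outside, world axes, zero at the start.
- read_torque(): the same for the moment, N m.
- read_opening(): opening from 0.0 (shut) to 1.0 (fully open).
- read_finger_force(): force on a finger pad.
Only numpy, scipy, OpenCV 4.12 (cv2) and the standard library are available. Lean on these libraries where they do the work, as an engineer would, in place of code of your own. Each camera call takes 0.05 s, during which the arm holds its last target. There are 200 camera calls.

## Working session

There is one attempt and no reset: what is moved stays moved. The work goes in short steps, each a Python script; the robot and the scene stay as the last script left them, time stands still between calls to the robot, and variables do not carry over. Pictures are saved under pics/ and viewed, at most 10 in all, crops included, and the job is handed in when it is done.

```bash
mkdir -p pics
cat > h.py <<'E'
import numpy as np, cv2
from scipy.spatial.transform import Rotation as R
from plant import *
def shot(n):
    g=get_image(n); return g
def cam(g):
    H=g["image"].shape[0]; f=H/2/np.tan(np.radians(g["vertical_fov"])/2)
    q=np.array(g["orientation"]); 
    M=R.from_quat(q[[1,2,3,0]]).as_matrix() if q.size==4 else q
    return f,M,np.array(g["xyz"],float)
def ray(g,u,v):
    f,M,c=cam(g); d=np.array([(u-g["cx"])/f,(v-g["cy"])/f]); s=d.copy()
    for _ in range(20): s=d/(1+g["k1"]*(s@s))
    r=M@np.array([s[0],s[1],1]); return c,r/np.linalg.norm(r)
def onz(g,u,v,z):
    c,r=ray(g,u,v); return c+r*(z-c[2])/r[2]
def proj(g,p):
    f,M,c=cam(g); q=M.T@(np.array(p,float)-c); s=q[:2]/q[2]; s=s*(1+g["k1"]*(s@s))
    return s*f+[g["cx"],g["cy"]]
def tri(r1,r2):
    (a,d),(b,e)=r1,r2
    s=np.linalg.lstsq(np.c_[d,-e],b-a,rcond=None)[0]; p,q=a+d*s[0],b+e*s[1]
    return (p+q)/2,np.linalg.norm(p-q)
E
python3 - <<'E'
from h import *
for n in("top","side"):
    g=shot(n); cv2.imwrite(f"pics/{n}0.png",g["image"][:,:,::-1])
    print({k:v for k,v in g.items() if k!="image"})
print(grip_depth if not callable(grip_depth) else grip_depth(), read_time(), read_ee_rot())
E
```

```text
{'vertical_fov': 42.4832740272947, 'cx': 319.76457998410393, 'cy': 244.1179772447872, 'k1': -0.02754705433315375, 'xyz': array([ 349.12628311,   81.21138552, 1543.53270559]), 'orientation': array([-0.06069285,  0.71185489, -0.69741466,  0.05649592])}
{'vertical_fov': 50.45219339061389, 'cx': 320.7911373864904, 'cy': 236.98213533883109, 'k1': 0.03153398691423718, 'xyz': array([ 497.12157679, 1102.08599645,  760.22053401]), 'orientation': array([ 0.02024553, -0.01218572,  0.87738468, -0.47920532])}
18.8 0.1 [-1.10702251e-04  1.27038943e-01  9.91897397e-01 -8.05070053e-04]
```

View pics/top0.png

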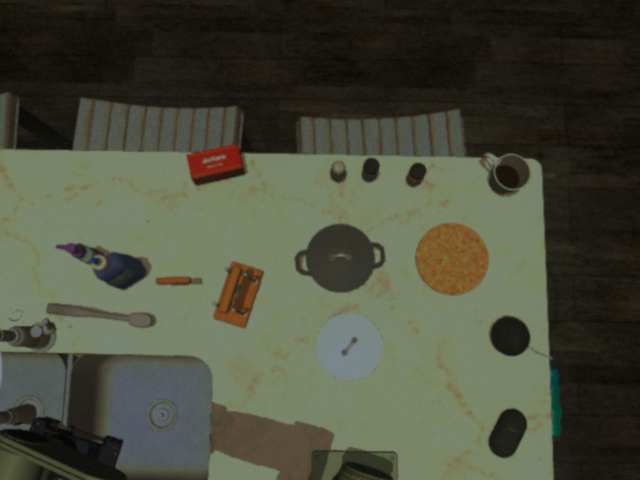

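View pics/side0.png

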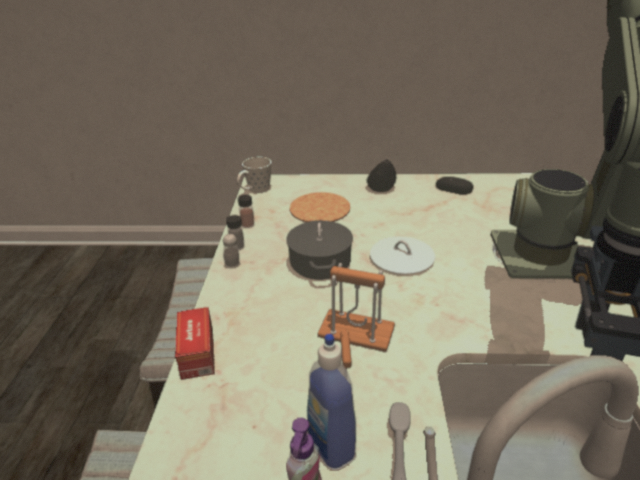

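Top view: pot with dark lid at (340,258), white look-alike lid at (349,347), trivet (452,259), shakers (338,171), (371,169) and (416,174). Lifter candidates are the one hanging in the stand at (240,294) and a small orange-handled one lying at (178,281). In the side view the stand's handle is at (357,276). The stand's is my choice; I'll check it and the hook's tip direction in a close crop.

Run:
```python
from h import *
T=cv2.imread("pics/top0.png"); S=cv2.imread("pics/side0.png")
def cr(I,u,v,w=50,h=37): return cv2.convertScaleAbs(cv2.resize(I[v-h:v+h,u-w:u+w],(400,296),interpolation=cv2.INTER_CUBIC),alpha=1.6)
cv2.imwrite("pics/crop1.png",np.vstack([np.hstack([cr(T,240,294),cr(T,340,258)]),np.hstack([cr(S,357,306,66,49),cr(S,320,240)])]))
gt=dict(np.load) if 0 else None
g=shot("top"); I=g["image"]; hsv=cv2.cvtColor(I,cv2.COLOR_RGB2HSV)
m=cv2.inRange(hsv,(4,140,60),(18,255,255)); m=cv2.morphologyEx(m,cv2.MORPH_CLOSE,np.ones((5,5)))
n,l,st,c=cv2.connectedComponentsWithStats(m)
for i in range(1,n):
    if st[i,4]>60:
        ct=cv2.findContours((l==i).astype(np.uint8),0,2)[0][0]; r=cv2.minAreaRect(ct)
        print(st[i],c[i],r,onz(g,*r[0],10).round(1), onz(g,*r[0],0).round(1))
# dark
m=cv2.inRange(hsv[200:320,280:400],(0,0,0),(179,255,95)); m=cv2.morphologyEx(m,cv2.MORPH_OPEN,np.ones((17,17)))
n,l,st,c=cv2.connectedComponentsWithStats(m)
for i in range(1,n):
    ct=cv2.findContours((l==i).astype(np.uint8),0,2)[0][0]; print(st[i],c[i]+[280,200],cv2.minEnclosingCircle(ct))
print([onz(g,u,v,77).round(1) for u,v in[(340,258),(306,258),(373,258)]])
```

```text
[ 187  143   56   37 1050] [214.83142857 161.54857143] ((214.59548950195312, 161.24720764160156), (25.933795928955078, 52.767032623291016), 77.00537872314453) [817.2 369.   10. ] [820.3 370.9   0. ]
[ 416  224   72   71 3879] [451.60814643 258.58185099] ((451.75006103515625, 258.7500305175781), (71.41778564453125, 69.29645538330078), 45.0) [ 575.3 -238.9   10. ] [ 576.8 -241.     0. ]
[ 214  262   49   65 1876] [238.17910448 294.43656716] ((238.10003662109375, 294.20001220703125), (32.57145690917969, 59.134586334228516), 18.43494987487793) [475.4 293.5  10. ] [476.3 294.9   0. ]
[157 277  33   7 199] [173.35678392 280.26130653] ((173.0, 280.0), (6.0, 32.0), 90.0) [507.5 458.1  10. ] [508.5 460.5   0. ]
[  27   25   67   67 3719] [340.01882226 257.91583759] ((60.5, 59.0), 36.22509002685547)
[array([561.8,  43.3,  77. ]), array([560.2, 124.8,  77. ]), array([563.4, -35.9,  77. ])]
```

View pics/crop1.png

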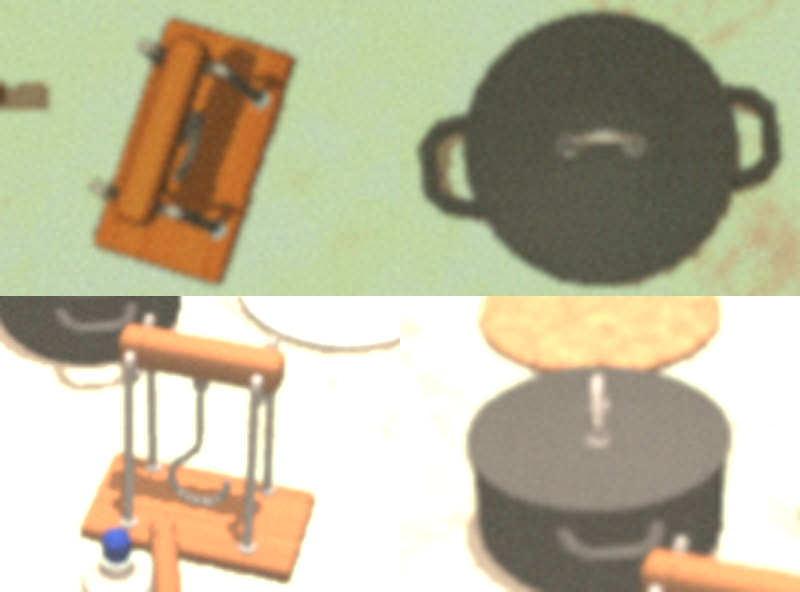

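The crop confirms it: the stand's lifter is the one hanging, handle about (230,289) top, hook tip to the right in the side view, so towards world -x. The ring's feet are at about (332,258) and (349.5,258), so it opens roughly along world x.

Run:
```python
from h import *
g=shot("top"); s=shot("side"); I=g["image"]; hsv=cv2.cvtColor(I,cv2.COLOR_RGB2HSV)
m=cv2.inRange(hsv,(4,140,40),(18,255,255)); m[:,:205]=0;m[:,280:]=0;m[:250]=0
m=cv2.morphologyEx(m,cv2.MORPH_CLOSE,np.ones((5,5)))
pts=np.argwhere(m)[:,::-1].astype(np.float32)
W=np.array([onz(g,u,v,14)[:2] for u,v in pts]).astype(np.float32)
r=cv2.minAreaRect(W); print("base rect",r); b=cv2.boxPoints(r)
print(b.round(1))
e=[onz(g,*p,158) for p in[(236.2,266.5),(224.3,312.5)]]; d=e[0]-e[1]
print("handle",np.mean(e,0).round(1),np.linalg.norm(d),np.degrees(np.arctan2(d[1],d[0])))
# handle side view: orange upper
print("handle side tri",tri(ray(g,230.25,289),ray(s,357.5,272)))
# ring bright
gr=I.max(2).astype(float); sub=gr[235:285,320:362]; bg=np.median(sub); k=np.argwhere(sub>bg+25)
print(bg,len(k)); k=k[:,::-1]+[320,235]; print("ring px",k.min(0),k.max(0),k.mean(0))
f=[onz(g,*p,93) for p in[(331.75,258.5),(349.5,257.75)]]; d=f[0]-f[1]; print("feet",np.mean(f,0).round(1),np.linalg.norm(d),"yaw of ring open axis",np.degrees(np.arctan2(d[1],d[0]))-90)
print("ringtop z115",onz(g,340.75,254.5,115).round(1),"tri",tri(ray(g,340.75,254.3),ray(s,319.25,223.5)))
print("lid at z78",onz(g,340.02,257.9,78).round(1))
```

```text
base rect ((475.59033203125, 292.6926574707031), (81.12784576416016, 146.46604919433594), 73.68350982666016)
[[393.9 274.3]
 [534.5 233.2]
 [557.3 311. ]
 [416.7 352.2]]
handle [473.8 291.1 158. ] 106.57231360881397 -12.044052738390144
handle side tri (array([473.35415129, 291.37337032, 157.60436312]), np.float64(2.5290306852956754))
54.0 37
ring px [334 253] [347 256] [340.32432432 255.02702703]
feet [559.2  42.2  93. ] 42.16199169252444 yaw of ring open axis 3.6005479539873875
ringtop z115 [564.6  42.6 115. ] tri (array([561.92442508,  42.85040806, 119.13683258]), np.float64(5.03479203962218))
lid at z78 [561.9  43.3  78. ]
```

```bash
cat >> h.py <<'E'
YS=np.radians(-16.0); SEAT=np.array([474.5,292.,145.])
def lift_pose(C,yaw,tilt=0,off=(0,0,0)):
    L=R.from_euler('ZY',[yaw,-tilt]); p=np.array(C,float)+L.apply(np.array([0,0,105-18.8])-np.array(off))
    q=(L*R.from_matrix(np.diag([-1.,1,-1]))).as_quat()[[3,0,1,2]]
    return p,q
def straight(C,yaw,tilt=0,feed=150,off=(0,0,0)):
    p,q=lift_pose(C,yaw,tilt,off); move_straight(p,feed=feed,frame=q)
def stat(): print("t",read_time(),"tcp",np.round(read_tcp_pos(),1),"F",np.round(read_ft_force(),1),"open",round(read_opening(),3),"ff",read_finger_force())
E
python3 - <<'E'
from h import *
c=SEAT-[0,0,105]
try: print(ik(*lift_pose([620,42,115],0,.58)), ik(*lift_pose([640,-240,60],0,.58)), ik(*lift_pose([575,-240,200],0,0)))
except Exception as e: print(e)
grip(0.7,40)
move_ptp(*lift_pose(c+[0,0,110],YS)); move_straight(lift_pose(c,YS)[0],feed=120); stat()
grip(0.0,40); stat()
straight(c+[0,0,180],YS,feed=150); sleep(.2); stat()
for n in("top","side"):
    g=shot(n); cv2.imwrite(f"pics/{n}1.png",g["image"][:,:,::-1])
    for k,o in dict(low=(0,0,-20),tip=(-19.9,0,1.7),curlx=(20,0,0),h1=(-55,0,105),h2=(55,0,105)).items():
        print(n,k,proj(g,c+[0,0,180]+R.from_euler('z',YS).apply(o)).round(1))
I=cv2.imread("pics/side1.png"); u,v=proj(g,c+[0,0,200]).astype(int)
cv2.imwrite("pics/side1c.png",cv2.resize(I[v-75:v+75,u-100:u+100],(800,600),interpolation=cv2.INTER_CUBIC)); print(u,v)
E
```

```text
[ 0.08183842  0.04982178  2.0635453  -0.10278617  0.45183657 -1.40976238] None [-4.13866238e-01  3.57740882e-01  1.25092869e+00 -4.44089210e-16
  1.53292308e+00 -1.98466257e+00]
t 3.4833 tcp [475.  292.4 127. ] F [-1.   0.1 -0.2] open 0.7 ff 0.0
t 4.5583 tcp [474.7 292.  126.7] F [ 0.4 -0.1 -0.2] open 0.007 ff 0.0
t 6.1083 tcp [474.3 291.9 305.5] F [0.3 0.2 0.4] open 0.005 ff 0.0
top low [227.1 287.2]
top tip [222.6 295.1]
top curlx [228.6 277.5]
top h1 [208.5 307.7]
top h2 [226.3 255. ]
side low [356.6 254.4]
side tip [366.9 246.7]
side curlx [346.6 244.2]
side h1 [387.8 201.1]
side h2 [328.4 193.2]
356 236
```

View pics/side1c.png

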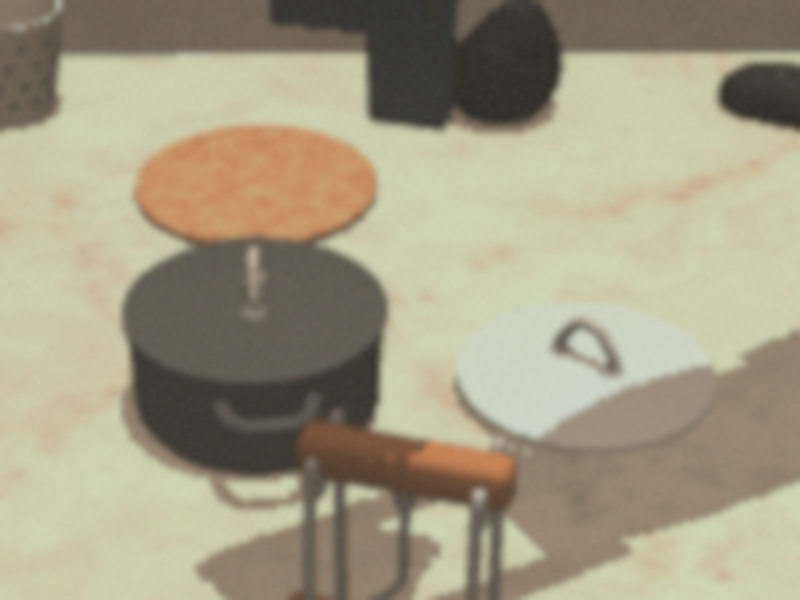

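The crop shows the lifter still in its stand (handle at crop (405,462)) and the gripper shut and empty (fingertips at crop (410,122)). The grasp missed, so I'll compare fingertip pixels with the reported TCP.

Run:
```python
from h import *
g=shot("top"); s=shot("side"); t=read_tcp_pos(); print(t,read_ee_rot(),read_joint_pos())
print(proj(g,t),proj(s,t))
T=g["image"][:,:,::-1]; S=s["image"][:,:,::-1]
u,v=proj(g,t).astype(int); a=cv2.resize(T[v-50:v+50,u-66:u+67],(400,300),interpolation=cv2.INTER_CUBIC)
u2,v2=proj(s,t).astype(int); b=cv2.resize(S[v2-75:v2+75,u2-100:u2+100],(400,300),interpolation=cv2.INTER_CUBIC)
cv2.imwrite("pics/c2.png",np.hstack([a,b])); print(u,v,u2,v2)
```

```text
[474.46400036 291.96695022 306.00218441] [-1.41942716e-04  1.39179054e-01  9.90267214e-01 -1.26517086e-04] [ 5.31008641e-01  2.41310883e-01  1.36860342e+00 -2.18178030e-05
  1.53205801e+00 -7.60522128e-01]
[219.06342416 282.17970765] [357.42850987 206.35736106]
219 282 357 206
```

View pics/c2.png

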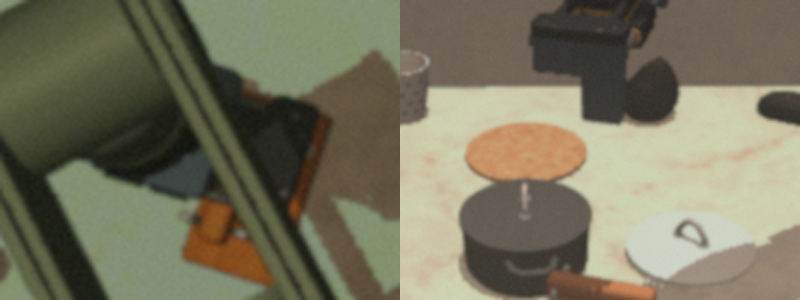

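Run:
```python
from h import *
grip(0.7); s=shot("side"); t=read_tcp_pos(); stat()
print(proj(s,t), "init tcp", proj(s,[144.9,556.5,182.2]))
for k in(-1,1): print(proj(s,t+R.from_euler('z',YS).apply([0,k*32,0])))
S=s["image"][:,:,::-1]; u2,v2=proj(s,t).astype(int); b=cv2.resize(S[v2-75:v2+75,u2-100:u2+100],(400,300),interpolation=cv2.INTER_CUBIC)
I=cv2.imread("pics/side0.png"); a=cv2.resize(I[240:390,440:640],(400,300),interpolation=cv2.INTER_CUBIC)
cv2.imwrite("pics/c3.png",np.hstack([cv2.convertScaleAbs(b,alpha=2),cv2.convertScaleAbs(a,alpha=2)])); print(u2,v2)
```

```text
t 7.4083 tcp [474.5 292.  306.2] F [-0.3 -0.4  0. ] open 0.699 ff 0.0
[357.41550031 206.26252207] init tcp [585.58136659 368.18575306]
[361.83698781 198.17567229]
[352.74570676 214.80433159]
357 206
```

View pics/c3.png

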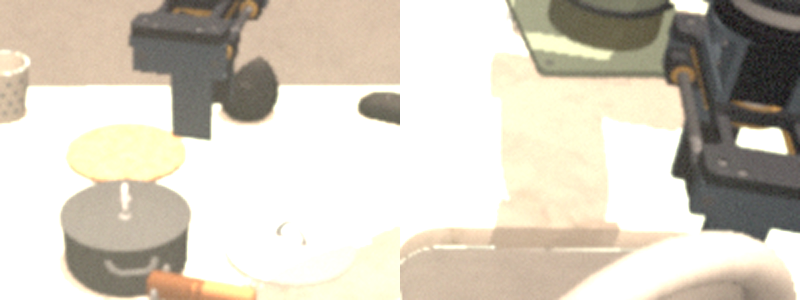

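Pixel check: the open near fingertip is at (353,199.5), but the reported TCP puts it at (353,215). The column agrees and the row is about 15 px high, so the real fingertips sit about 30 mm above the reported TCP. That fits the fingers closing just over the handle. Descending 28 mm deeper is safe for the gripper's body in either case.

Run:
```python
from h import *
c=SEAT-[0,0,105]; P=lift_pose(c,YS)[0]
for z,f in((150,150),(115,80),(98,50)):
    move_straight([P[0],P[1],z],feed=f); stat()
grip(0.0,40); stat()
if read_opening()>0.1:
    move_straight([P[0],P[1],105],feed=30); stat(); move_straight([P[0],P[1],278],feed=150); sleep(.2); stat()
    g=shot("side"); I=g["image"][:,:,::-1]
    u,v=proj(g,[474.5,292,250]).astype(int); print(u,v)
    h=c+[0,0,180]
    for k,o in dict(low=(0,0,-20),tip=(-19.9,0,1.7),h1=(-55,0,105),h2=(55,0,105)).items(): print(k,proj(g,h+R.from_euler('z',YS).apply(o)).round(1))
    cv2.imwrite("pics/c4.png",cv2.resize(I[v-60:v+60,u-80:u+80],(800,600),interpolation=cv2.INTER_CUBIC))
```

```text
t 8.6 tcp [475.1 292.3 150.9] F [ 0.2 -0.   0.6] open 0.701 ff 0.0
t 9.1833 tcp [474.7 292.1 115.2] F [ 0.9  0.1 -0.1] open 0.703 ff 0.0
t 9.675 tcp [474.4 291.9  97.7] F [ 0.2 -0.2  0.4] open 0.698 ff 0.0
t 10.3917 tcp [474.5 292.1  98. ] F [0.3 0.2 0.4] open 0.24 ff 39.992507100105286
t 10.775 tcp [474.5 292.  105.2] F [ 0.1 -0.1 -1.8] open 0.241 ff 39.99247670173645
t 12.275 tcp [474.3 291.9 277.3] F [ 1.2  0.1 -1.7] open 0.234 ff 39.992533922195435
356 232
low [356.6 254.4]
tip [366.9 246.7]
h1 [387.8 201.1]
h2 [328.4 193.2]
```

View pics/c4.png

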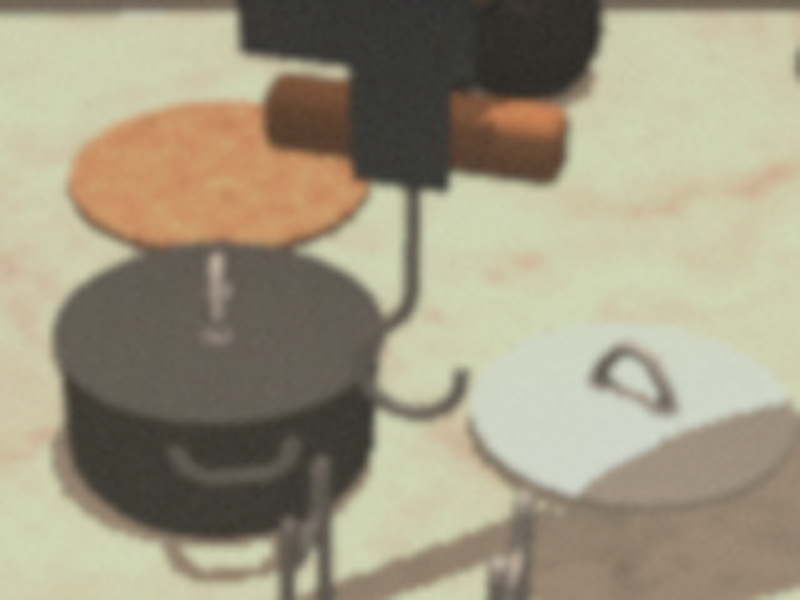

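The lifter is held: opening 0.24, hook low at (359,254.6), tip at (368.6,246.6). That is about 3 mm towards -x of what I assumed, and the height agrees. Next I'll check reach, tilt the lifter high over the pot's far side, and see whether the 28 mm offset follows the tool axis (A) or world z (B).

```bash
cat >> h.py <<'E'
def lift_pose(C,yaw,tilt=0,hyp='A'):
    L=R.from_euler('ZY',[yaw,-tilt])
    p=np.array(C,float)+L.apply([3,0,58.0]) if hyp=='A' else np.array(C,float)+L.apply([3,0,86.2])-[0,0,28.2]
    return p,(L*R.from_matrix(np.diag([-1.,1,-1]))).as_quat()[[3,0,1,2]]
RING=np.array([562.,42.7,115.]); TRV=np.array([575.3,-239.,10.]); YR=np.radians(2)
E
python3 - <<'E'
from h import *
for y in(0,-.2,-.4,-.6):
  for x in(0,30,55):
    for tl in (.5,.58):
      d=np.array([np.cos(y),np.sin(y),0]); j=ik(*lift_pose(TRV+[0,0,47]+d*x,y,tl)); print(y,x,tl,None if j is None else np.round(j,2))
C=RING+[70,0,0]; C[2]=67+47+80
try:
    move_ptp(*lift_pose(C+[0,0,20],YR,0)); move_ptp(*lift_pose(C,YR,.58)); sleep(.2)
except MotionError as e: print(e)
stat(); g=shot("side"); t=read_tcp_pos()
L=R.from_euler('ZY',[YR,-.58])
for hy,Cc in(("A",t-L.apply([3,0,58])),("B",t-L.apply([3,0,86.2])+[0,0,28.2])):
    print(hy,Cc.round(1),{k:proj(g,Cc+L.apply(o)).round(1) for k,o in dict(low=(0,0,-20),tip=(-19.9,0,1.7),h1=(-55,0,105),h2=(55,0,105)).items()})
u,v=proj(g,Cc+[0,0,30]).astype(int); print(u,v); I=g["image"][:,:,::-1]
cv2.imwrite("pics/c5.png",cv2.resize(I[v-60:v+60,u-80:u+80],(800,600),interpolation=cv2.INTER_CUBIC))
E
```

```text
0 0 0.5 None
0 0 0.58 None
0 30 0.5 [-0.56  0.27  1.97  0.53  0.53 -2.54]
0 30 0.58 None
0 55 0.5 [-0.53  0.3   1.92  0.5   0.53 -2.49]
0 55 0.58 None
-0.2 0 0.5 [-0.51  0.21  2.06  0.37  0.42 -2.19]
-0.2 0 0.58 [-0.53  0.2   2.14  0.63  0.31 -2.46]
-0.2 30 0.5 [-0.49  0.25  2.    0.34  0.43 -2.14]
-0.2 30 0.58 [-0.51  0.24  2.08  0.57  0.32 -2.38]
-0.2 55 0.5 [-0.48  0.29  1.95  0.31  0.44 -2.1 ]
-0.2 55 0.58 [-0.49  0.27  2.03  0.52  0.32 -2.32]
-0.4 0 0.5 [-0.42  0.2   2.07  0.02  0.37 -1.61]
-0.4 0 0.58 [-0.42  0.19  2.15  0.05  0.22 -1.63]
-0.4 30 0.5 [-0.42  0.25  2.01  0.02  0.39 -1.61]
-0.4 30 0.58 [-0.42  0.23  2.09  0.04  0.24 -1.63]
-0.4 55 0.5 [-0.42  0.28  1.96  0.02  0.41 -1.6 ]
-0.4 55 0.58 [-0.42  0.26  2.04  0.04  0.26 -1.62]
-0.6 0 0.5 [-0.32  0.21  2.06 -0.33  0.41 -1.02]
-0.6 0 0.58 [-0.3   0.2   2.14 -0.58  0.3  -0.76]
-0.6 30 0.5 [-0.34  0.25  2.   -0.3   0.42 -1.07]
-0.6 30 0.58 [-0.32  0.24  2.08 -0.52  0.3  -0.83]
-0.6 55 0.5 [-0.36  0.29  1.95 -0.28  0.44 -1.1 ]
-0.6 55 0.58 [-0.34  0.27  2.03 -0.48  0.31 -0.89]
t 14.5417 tcp [604.1  41.9 244.6] F [-0.5 -0.2 -1.7] open 0.237 ff 39.9925822019577
A [633.1  42.8 194.1] {'low': array([283.1, 202.4]), 'tip': array([294.9, 199.5]), 'h1': array([330.8, 173. ]), 'h2': array([289.3, 149.2])}
B [648.5  43.4 198.7] {'low': array([276.5, 200.8]), 'tip': array([288.3, 197.9]), 'h1': array([324.1, 171.3]), 'h2': array([282.2, 147.4])}
279 183
```

View pics/c5.png

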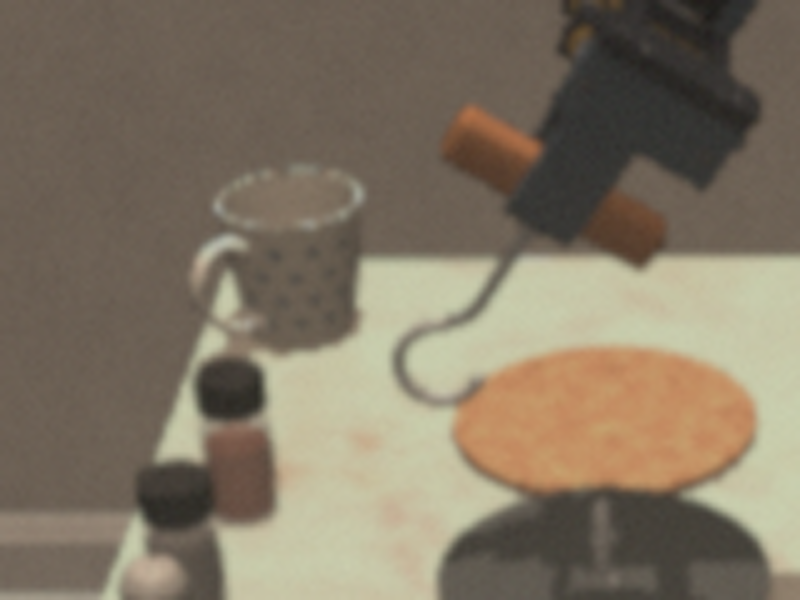

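Tip seen at (295,199.4) against A's prediction of (294.9,199.5), so hypothesis A holds (offset along the tool axis). Next: insert the hook, swing it up and lift a little.

```bash
cat >> h.py <<'E'
def go(C,yaw,tilt=0,feed=120):
    p,q=lift_pose(C,yaw,tilt); move_straight(p,feed=feed,frame=q)
def swing(C,yaw,a,b,n=4):
    for t in np.linspace(a,b,n+1)[1:]: go(C,yaw,t,feed=60)
E
python3 - <<'E'
from h import *
g=shot("side"); print("ring proj",proj(g,RING),"per 5mm x",proj(g,RING+[5,0,0]))
d=np.array([np.cos(YR),np.sin(YR),0])
C=RING.copy(); C[2]=67+47
go(C+70*d,YR,.58,120); stat()
go(C+30*d,YR,.58,80); stat()
go(C+0*d,YR,.58,40); stat()
if np.abs(np.array(read_ft_force())).max()<8:
    swing(C,YR,.58,0); stat()
    go(C+[0,0,10],YR,0,40); stat()
    go(C+[0,0,25],YR,0,30); stat()
g=shot("side"); I=g["image"][:,:,::-1]; u,v=proj(g,C).astype(int); print(u,v)
cv2.imwrite("pics/c6.png",cv2.resize(I[v-60:v+60,u-80:u+80],(800,600),interpolation=cv2.INTER_CUBIC))
E
```

```text
ring proj [318.24326253 224.76914924] per 5mm x [316.19511404 224.76738845]
t 15.4583 tcp [603.5  44.1 165.1] F [-0.5  0.5 -0.8] open 0.24 ff 39.99260187149048
t 16.1083 tcp [563.   42.8 164.8] F [ 0.7  0.3 -1.5] open 0.238 ff 39.99275207519531
t 17.0083 tcp [533.   41.7 164.4] F [ 0.1 -0.3 -1.3] open 0.239 ff 39.992687702178955
t 18.3 tcp [563.9  42.7 170.8] F [-0.4  0.2 -1.5] open 0.242 ff 39.99960780143738
t 18.7 tcp [564.7  42.8 182.8] F [-1.2 -1.2 -1.7] open 0.24 ff 39.99951481819153
t 19.35 tcp [564.8  42.8 196.6] F [-0.3 -0.  -6.7] open 0.237 ff 39.9983024597168
318 225
```

View pics/c6.png

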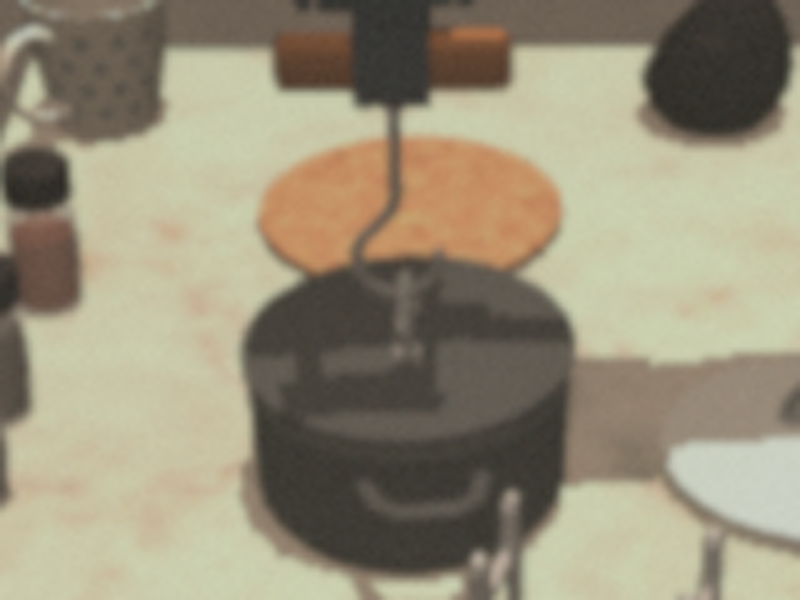

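The lid hangs on the hook (force changed by 5 N, about 0.5 kg; ring at crop (403,300) in the curl). Carry it over to the trivet and lower it.

```bash
sed -i '$a YT=-0.3' h.py
python3 - <<'E'
from h import *
C=RING.copy(); C[2]=190
go(C,YR,0,60); sleep(.4); stat()
T=TRV.copy(); T[2]=190; go(T,YT,0,110); sleep(.4); stat()
T[2]=85; go(T,YT,0,70); sleep(.5); stat()
T[2]=68; go(T,YT,0,20); stat()
T[2]=57; go(T,YT,0,30); stat()
g=shot("top"); s=shot("side"); I=s["image"][:,:,::-1]; u,v=proj(s,T).astype(int); print(u,v,proj(s,TRV),proj(g,TRV))
u2,v2=proj(g,T).astype(int)
f=lambda I,u,v:cv2.convertScaleAbs(cv2.resize(I[v-60:v+60,u-53:u+53],(400,453),interpolation=cv2.INTER_CUBIC),alpha=1.4)
cv2.imwrite("pics/c7.png",np.hstack([f(I,u,v),f(g["image"][:,:,::-1],u2,v2)])); print(u2,v2)
E
```

```text
t 20.8 tcp [564.9  42.8 247.9] F [-0.5 -0.  -6.5] open 0.239 ff 39.998377561569214
t 23.925 tcp [ 578.2 -239.8  248. ] F [-0.  -0.4 -7.8] open 0.239 ff 39.99830961227417
t 26.075 tcp [ 578.2 -239.9  143. ] F [-0.   0.4 -6.8] open 0.24 ff 39.99840974807739
t 27.075 tcp [ 578.6 -240.1  126.7] F [ 0.5  0.2 -1.3] open 0.238 ff 39.99947547912598
t 27.5917 tcp [ 578.1 -239.9  114.7] F [ 0.1  0.2 -1.2] open 0.238 ff 39.99953091144562
318 192 [318.96591585 205.90207345] [451.80265006 258.74141257]
455 256
```

View pics/c7.png

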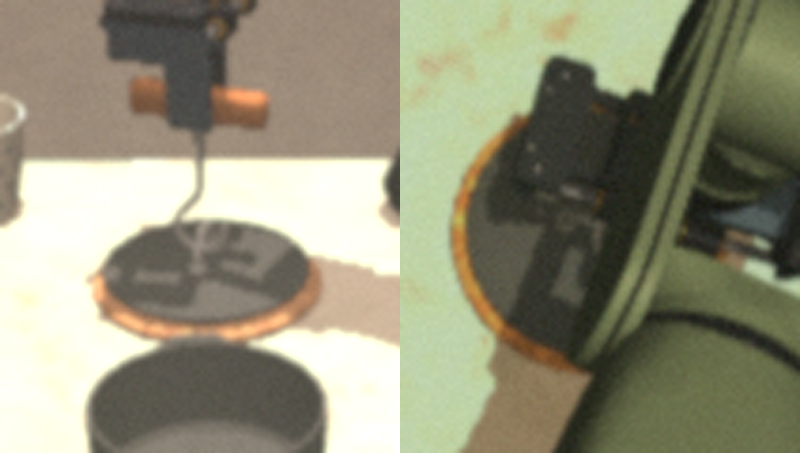

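Side crop: the lid sits centred on the trivet (lid middle at crop (200,268), even cork rim) with the hook still in the ring. Next: swing the tip down, draw the hook out and hang the lifter back.

Run:
```python
from h import *
T=TRV.copy(); T[2]=57; d=np.array([np.cos(YT),np.sin(YT),0])
swing(T,YT,0,.58); stat()
go(T+25*d,YT,.58,40); stat()
go(T+65*d,YT,.58,80); stat()
go(T+60*d+[0,0,90],YT,.58,120)
S0=np.array([474.5,292,40])-R.from_euler('z',YS).apply([3,0,0])
move_ptp(*lift_pose(T+60*d+[0,0,170],YT,0)); move_ptp(*lift_pose(S0+[0,0,190],YS,0)); sleep(.2); stat()
go(S0+[0,0,40],YS,0,130); stat()
go(S0+[0,0,12],YS,0,60); stat()
go(S0+[0,0,.5],YS,0,30); stat()
s=shot("side"); I=s["image"][:,:,::-1]; u,v=proj(s,[520,30,100]).astype(int)
cv2.imwrite("pics/c8.png",cv2.resize(I[v-110:v+150,u-150:u+150],(690,598),interpolation=cv2.INTER_CUBIC)); print(u,v)
```

```text
t 29.1417 tcp [ 549.7 -231.4  108.4] F [-0.6 -0.2 -1.2] open 0.238 ff 39.99973654747009
t 29.9167 tcp [ 571.  -237.6  106.9] F [-0.1 -0.3 -1.2] open 0.239 ff 39.99969005584717
t 30.5667 tcp [ 609.1 -249.3  106.7] F [-0.3 -0.5 -1. ] open 0.235 ff 39.99967575073242
t 34.7417 tcp [475.  291.5 287.9] F [ 1.1  0.1 -1.8] open 0.239 ff 39.99956488609314
t 36.0417 tcp [475.1 292.3 138.8] F [ 0.3 -0.  -1.3] open 0.238 ff 39.999627470970154
t 36.6583 tcp [474.5 292.  109.8] F [ 0.7 -0.2 -1.6] open 0.24 ff 39.99960243701935
t 37.1917 tcp [474.5 292.1  98.5] F [-0.7  0.4 -1.2] open 0.24 ff 39.99976694583893
335 227
```

View pics/c8.png

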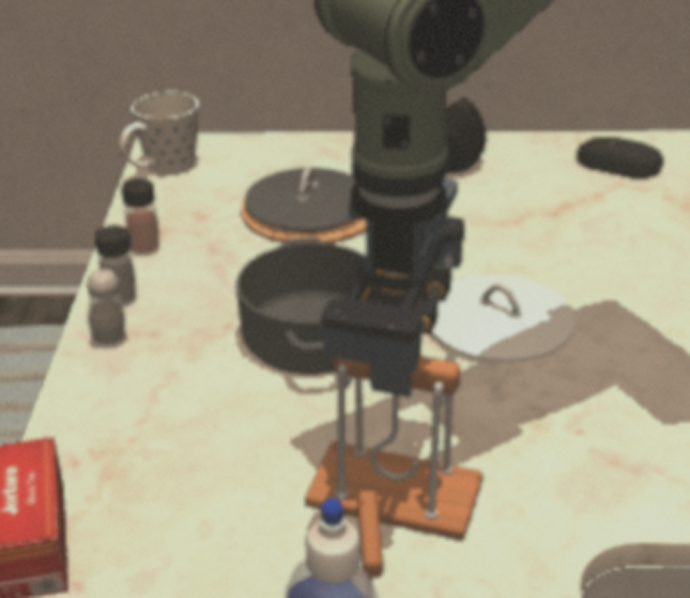

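The picture shows the lid flat on the trivet with the hook out, and the handle seated over both saddles. I've already viewed 11 pictures, one over the limit, so the last check after release will be numbers only.

Run:
```python
from h import *
grip(0.6); stat(); P=read_tcp_pos(); move_straight([P[0],P[1],260],feed=120)
move_ptp([380,250,330],read_ee_rot()); sleep(.5); stat()
A=cv2.imread("pics/side0.png"); B=shot("side")["image"][:,:,::-1]; T=shot("top"); 
def hm(I):
    m=cv2.inRange(cv2.cvtColor(I,cv2.COLOR_BGR2HSV),(3,120,60),(18,255,255))[255:300,320:400]
    n,l,s,c=cv2.connectedComponentsWithStats(m); i=1+s[1:,4].argmax(); r=cv2.minAreaRect(np.argwhere(l==i)[:,::-1].astype(np.float32)); return s[i],c[i].round(1),r
print(hm(A),hm(B))
I=T["image"]; h=cv2.cvtColor(I,cv2.COLOR_RGB2HSV); m=cv2.inRange(h[205:315,400:510],(0,0,0),(179,120,95)); m=cv2.morphologyEx(m,cv2.MORPH_OPEN,np.ones((17,17)))
n,l,s,c=cv2.connectedComponentsWithStats(m)
for i in range(1,n): print("lid",s[i],onz(T,c[i][0]+400,c[i][1]+205,21).round(1))
```

```text
t 37.9083 tcp [474.5 292.   98.5] F [-0.6  0.7 -0.4] open 0.6 ff 0.0
t 40.475 tcp [380.2 250.1 329.6] F [ 0.  -0.4  0.6] open 0.603 ff 0.0
(array([ 11,  11,  53,  17, 413], dtype=int32), array([36.5, 19.3]), ((36.92307662963867, 19.88461685180664), (53.1474723815918, 9.60969066619873), 11.309932708740234)) (array([ 11,  11,  53,  18, 439], dtype=int32), array([36.4, 19.5]), ((36.89920425415039, 19.978778839111328), (53.56272506713867, 9.888503074645996), 11.888657569885254))
lid [  21   21   64   62 3289] [ 579.4 -238.7   21. ]
```

The handle is back within 0.2 px of its starting position. The lid's middle is about 4 mm from the trivet's.

```bash
python3 -c "
from h import *
print(sign_off())"
```

```text
the job is handed in; nothing more can be done
None
```

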